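# Close the sterilising caddy, refit its start knob and hold it in

### The job

Start the sterilising caddy: slide its half-open door fully shut over the compartment, then pick up the loose black pointer knob, turn it so that the flat in its bore matches the D-shaped steel shaft, and push it fully home on the shaft. Keep pressing until the spring-loaded shaft is all the way in, and finish like that, with the fingers still holding the knob pressed in: do not let go. Leave the other things on the table where they are.

Things in the scene. Friction and masses are not known exactly. Their poses are not given: they have to be found in the camera images.
- caddy: Grey plastic caddy, fixed, 130 (x) x 210 (y) x 65 mm high; origin at the centre of its underside, x away from the robot at yaw 0. The -y part is an open-topped compartment (100 x 80 mm, a white reamer cone inside), the +y part a flat deck 65 mm high with the D-shaft at x 0, y +45 mm. Guide rails 8 mm high run along y at x -60 and +60 mm. Highest points: door ridge 92 mm, shaft 91 mm.
- door (a joint): How far the caddy's door stands open, in m: 0 fully shut against its stop, up to 0.045. It starts about half open, and slides along the caddy's y axis: opening moves it towards +y (towards the shaft), shutting towards -y. Friction about 1.5 N; it stays where it is left.
- door_grip (a point): Point on the door ridge's centre line, 83 mm above the table; moves with the door, axes as the caddy. The white door is a flat plate 114 (x) x 88 (y) x 5 mm lying at deck level (65 mm); the upright ridge on it is 50 mm long in x, 12 mm thick in y, its top 92 mm above the table (22 mm above the plate). Shut, the ridge is at y -75 mm in the caddy's frame.
- shaft_tip (a point): Centre of the top end of the upright steel D-shaft, 91 mm above the table when not pressed; axes as the caddy. Shaft 16 mm in diameter, standing 26 mm out of the deck, its top 6 mm tapering in by 3 mm all round as a lead-in. Its flat faces the caddy's +x, 4 mm from the axis, so a fitted knob has the caddy's yaw. The shaft does not turn.
- shaft (a joint): How far the spring-loaded D-shaft is pressed down into the caddy, in m: 0 out, 0.006 fully in. It takes about 3 N to start it moving and 9 N to push it fully in; it springs out again when let go.
- knob: Loose black knob, about 60 g, upright; origin at the centre of its underside. Twelve-sided skirt 50 mm across, 20 mm high; on it a bar grip 14 mm thick in y, x -22 to +22 mm, 20 to 44 mm high. A thinner nose (7 mm) goes on to x +38 mm and marks the knob's +x. D-bore in the underside: diameter 19 mm, 16 mm deep, flat on the nose side 5.5 mm from the axis; fits within about 10 degrees.
- knob_bore (a point): Centre of the closed end of the knob's bore, 16 mm above the knob's underside, axes as the knob. It meets the shaft's tip when the knob is fully home, nose towards the caddy's +x (the skirt is then 10 mm above the deck, 4 mm when also pressed in).
- ramekin: Bystander: small white ceramic bowl, 64 mm across, 35 mm high; origin at the centre of its underside.
- stopper: Bystander: cork bottle stopper, 48 mm across, 36 mm high, round with a waist; origin at the centre of its underside.
- dish: Bystander: empty square glass dish 90 x 90 x 25 mm; origin at the centre of its underside.
- spoon: Bystander: stainless spoon 200 mm long lying along its own x; origin on its underside.
Not all that is in view belongs to the job. Of the things that look like the knob, take the one that is farthest from the robot's base at the start.

How it is judged (in metres and radians):
On the way, in this order (a step that is already met when the one before it is completed fails the run):
1. the door is fully shut (within 3 mm) (value of joint door below 0.003 m), for 0.2 s.
2. the knob is lifted 25 mm off the table, the door still shut (height (world z) of knob above 0.025 m and contact force between the fingers and knob above 0.5 N and value of joint door below 0.003 m), for 0.2 s.
3. the knob is fully home on the shaft, flat to flat (distance between knob_bore and shaft_tip below 0.004 m and horizontal distance between knob_bore and shaft_tip below 0.003 m and angle between the x axis of knob_bore and the x axis of shaft_tip, either way round below 0.25 rad), for 0.1 s.
At the end, for the whole second after the job is handed in: The door is shut within 3 mm; the knob is home on the shaft (bore end within 4 mm of the shaft tip, 3 mm sideways, flats within 0.25 rad) and still; the fingers still bear on it with more than 3 N and hold the shaft pressed in by more than 4.5 of its 6 mm (all of step 3 and value of joint door below 0.003 m and value of joint shaft above 0.0045 m and contact force between the fingers and knob above 3 N and linear speed of knob below 0.02 m/s); the arm keeps its last pose, push and grip.
It fails at once if the ramekin is shoved more than 30 mm (distance of ramekin from where it was at the start of the episode above 0.03 m).
It fails at once if the stopper is shoved more than 30 mm (distance of stopper from where it was at the start of the episode above 0.03 m).
It fails at once if the dish is shoved more than 30 mm (distance of dish from where it was at the start of the episode above 0.03 m).
It fails at once if the spoon is shoved more than 30 mm (distance of spoon from where it was at the start of the episode above 0.03 m).
It also fails if it takes over 51 s, if anything falls off the work surface, if the arm or the gripper's body presses on something with over 40 N, if the wrist force passes 120 N, or if a joint passes its speed limit or range.

### The arm

A 7-joint arm with a two-finger parallel gripper is mounted at the origin on the work surface. World frame = base frame: x ahead of the robot, y to its left, z up, the work surface at z = 0. Lengths are in m, angles in degrees, forces in N, time in s.
With the tool pointing down it reaches from about 0.4 to 0.85 m from the base axis. Payload 4.5 kg.
Tool frame: the origin (TCP) lies between the finger pads; the fingertips stand 22 mm ahead of it and the grasp point (between the pads) lies 3 mm ahead of it; y points along the fingers, x is the direction in which the jaws open and shut, and the axes are right-handed (so a half turn about y gives the same grasp; the last joint's range is limited). The gripper opens to 85 mm and grips with 20 to 120 N. Pads are 22 mm wide; open, the fingers measure 114 mm over their backs; the gripper's body (76 mm by 85 mm) begins 54 mm behind the grasp point. The pads swing forward as they close: fully open they stand 13 mm farther back than shut.
Start: joints at [74.702, 39.483, -11.15, 89.685, 9.013, 51.709, -12.324], TCP at [0.185, -0.597, 0.253] pointing down, gripper open.
Joint ranges: [-172.22, 172.22], [-26.19, 119.32], [-84.43, 86.54], [7.71, 146.69], [-57.33, 237.33], [2.42, 119.75], [-152.13, 152.13]. Speed limits (degrees/s): [147.25, 147.25, 180, 180, 180, 180, 180].

### API

Orientations are given as [roll, pitch, yaw] about the fixed x, y, z axes, in that order (R = Rz(yaw) Ry(pitch) Rx(roll)).
In Python, from bench import r, imaging gives the robot as it stands.
- The arm moves only by the tool move_arm, never from a script. Its argument "series" is a list of rows, each a list of 3 entries, a list of its own where there are three numbers: the opening in per cent of the stroke, from 0 (shut) to 100 (fully open), then the shift along the tool's x, y, z in mm, then the turn, a rotation vector about the tool's x, y, z in degrees. In form: [[hand, [tx, ty, tz], [ax, ay, az]], ...]. A call has 1 to 12 rows; each row is the pose to reach, as a shift and turn from the pose commanded when the call began, along the tool's axes at that moment; what a row does not reach only later rows make up. A row lasts 1/8 s, in which the tool goes at most 62.5 mm and 10.7 degrees, less where a joint would pass 70% of its speed; a pose out of reach is approached as far as the arm can. A call with a gripper value outside its range is refused whole. The fingers move at their own pace and stop on an object; "grip_force" is the grip in N (left out, the last holds). Time passes only in rows, so rows that repeat a pose let the fingers close. It gives the time, the measured TCP pose, the force and the opening at its end, in the units of the state.
- r.state(): the state, without advancing time (a new reading comes with each control period).
- imaging.camera(name): name is "scene" or "top" or "wrist"; returns (picture, depth): 400x640x3 uint8, blue, green, red; 400x640 float32, m along the optical axis (not along the pixel's ray), 0 where there is no reading.
- imaging.calibration(name): a dict with "fx", "fy", "cx", "cy" (pixels), "k1" (the pictures are not rectified: a ray, as slopes to the right and down, at radius r is drawn at 1 + k1 r^2 times it, then the intrinsics apply), "rvec" (rotation vector, rad) and "tvec" (3), from world to camera coordinates, as OpenCV has them; the wrist camera has in their place "mount" (4x4, takes a point from camera to tool coordinates, whose origin is the TCP and whose axes are the tool frame's). Camera axes: x right, y down, z forward; pixel columns grow to the right and rows downward; lengths in m; the calibration is good to about 2 mm. A picture is of the moment at which its call begins: read the wrist's pose just before it. calibration takes no time and is no camera call.
- r.finish_job(): hands the job in, once; it reports no verdict.
The state is a dict: "clock": time; "joint_pos": joint angles; "qd": joint speeds; "joint_efforts": joint torques, N m; "tool_pos": TCP position; "eef_rot": TCP orientation; "contact_force": force on the tool from outside, world axes, zero at the start; "wrist_torque": the same for the moment, N m; "opening": finger opening in m.
Only numpy, scipy, OpenCV 4.12 (cv2) and the standard library are available. Lean on these libraries where they do the work, as an engineer would, in place of code of your own. Each camera call takes 0.05 s, during which the arm holds its last target.

## Working session

There is one attempt and no reset: what is moved stays moved. The work goes in short steps, Python scripts to look and compute and a tool call to move; the robot and the scene stay as the last step left them, time stands still between calls to the robot, and variables do not carry over. Pictures are saved under pics/ and viewed, and the job is handed in when it is done.

Besides the shell and the picture viewer there is one more tool, called after ">>>" by a JSON object that holds its "fn" and its "kwargs". move_arm: Moves the arm, as the interface text tells. Its arguments: {"type":"object","properties":{"series":{"type":"array","items":{"type":"array"}},"grip_force":{"type":"number"}},"required":["series"]}

```bash
ls; mkdir -p pics; cat > h.py <<'E'
import numpy as np, cv2
from bench import r, imaging
from scipy.spatial.transform import Rotation as R
def T_tool(s):
    T=np.eye(4);T[:3,:3]=R.from_euler('xyz',s['eef_rot'],degrees=True).as_matrix();T[:3,3]=s['tool_pos'];return T
def cam_pose(name,s=None):
    c=imaging.calibration(name)
    if 'mount' in c: return c,T_tool(s)@np.array(c['mount'])
    Rm=cv2.Rodrigues(np.array(c['rvec'],float))[0];t=np.array(c['tvec'],float).ravel()
    T=np.eye(4);T[:3,:3]=Rm.T;T[:3,3]=-Rm.T@t
    return c,T
def ray(c,T,u,v):
    K=np.array([[c['fx'],0,c['cx']],[0,c['fy'],c['cy']],[0,0,1.]])
    p=cv2.undistortPoints(np.array([[[u,v]]],float),K,np.array([c['k1'],0,0,0.]))[0,0]
    return T[:3,3],T[:3,:3]@np.array([p[0],p[1],1])
def atz(c,T,u,v,z):
    o,d=ray(c,T,u,v);return o+d*(z-o[2])/d[2]
def proj(c,T,P):
    P=np.atleast_2d(P);Ti=np.linalg.inv(T)
    K=np.array([[c['fx'],0,c['cx']],[0,c['fy'],c['cy']],[0,0,1.]])
    return cv2.projectPoints(P.astype(float),cv2.Rodrigues(Ti[:3,:3])[0],Ti[:3,3],K,np.array([c['k1'],0,0,0.]))[0][:,0]
def tri(rays):
    A=np.zeros((3,3));b=np.zeros(3)
    for o,d in rays:
        d=d/np.linalg.norm(d);M=np.eye(3)-np.outer(d,d);A+=M;b+=M@o
    return np.linalg.solve(A,b)
def snap(name,tag):
    s=r.state();img,dep=imaging.camera(name)
    cv2.imwrite(f'pics/{tag}.png',img);np.savez(f'{tag}.npz',dep=dep,img=img,tool=T_tool(s))
    return s,img,dep
def load(name,tag):
    z=np.load(f'{tag}.npz');c=imaging.calibration(name)
    T=z['tool']@np.array(c['mount']) if 'mount' in c else cam_pose(name)[1]
    return c,T,z['img'],z['dep']
E
python3 - <<'E'
from h import *
s=r.state();print(s)
for n in('scene','top','wrist'):
    snap(n,n+'0');print(n,imaging.calibration(n))
E
```

```text
pics
{'clock': 0.0, 'joint_pos': array([ 74.70168718,  39.53262787, -11.14353198,  89.74842536,
         9.01270516,  51.70977011, -12.3226711 ]), 'qd': array([ 0.05445856,  0.11408358,  0.1784974 ,  0.00588904, -0.00427552,
        0.00230418,  0.03373535]), 'joint_efforts': array([-9.16242097e-04, -5.39616609e+01, -1.26674283e+00, -1.58544892e+01,
        9.13940283e-03,  9.52279283e-03, -2.29852839e-05]), 'tool_pos': array([ 0.18493124, -0.59634261,  0.25247297]), 'eef_rot': array([-90.00906579,   0.10861698, -72.75913109]), 'contact_force': array([-0.06191578,  0.79130184,  0.01454715]), 'wrist_torque': array([ 0.00352301, -0.03794489, -0.00730364]), 'opening': 0.08576792259306772}
scene {'fx': 453.97224393297256, 'fy': 453.97224393297256, 'cx': 320.430237241929, 'cy': 207.26007939182335, 'k1': 0.03630932853212763, 'rvec': array([ 0.82764592,  2.80493365, -0.7263365 ]), 'tvec': array([ 0.484816  , -0.16102418,  1.1530531 ])}
top {'fx': 461.9370479136889, 'fy': 461.9370479136889, 'cx': 319.7830825718586, 'cy': 196.2232838703423, 'k1': -0.07670151436108995, 'rvec': array([ 2.14592259, -2.10076216,  0.21607671]), 'tvec': array([-0.10985618,  0.51716203,  0.90395519])}
wrist {'fx': 301.1238047295794, 'fy': 301.1238047295794, 'cx': 316.0494714931655, 'cy': 198.60661753594223, 'k1': -0.022212467865211374, 'mount': array([[ 9.99999651e-01,  5.35872480e-04,  6.41051025e-04,
         3.38312138e-04],
       [-4.31841710e-04, -3.25331562e-01,  9.45599909e-01,
        -1.20464933e-01],
       [ 7.15275100e-04, -9.45599856e-01, -3.25331217e-01,
         8.49586393e-02],
       [ 0.00000000e+00,  0.00000000e+00,  0.00000000e+00,
         1.00000000e+00]])}
```

View pics/scene0.png

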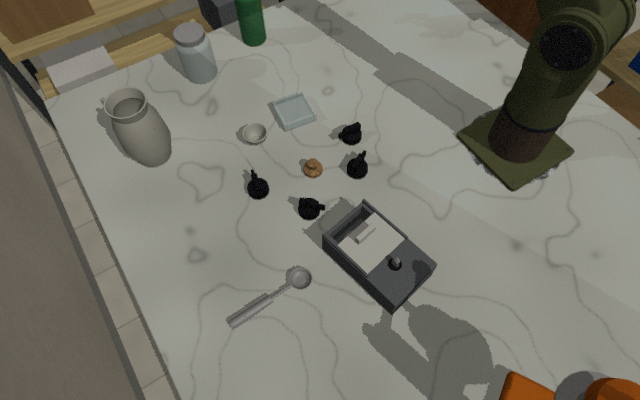

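View pics/top0.png

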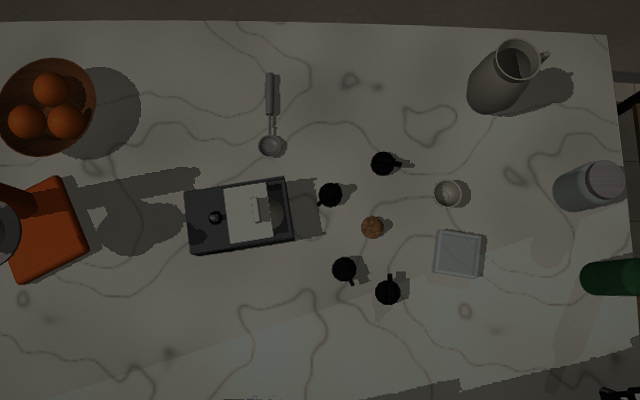

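View pics/wrist0.png

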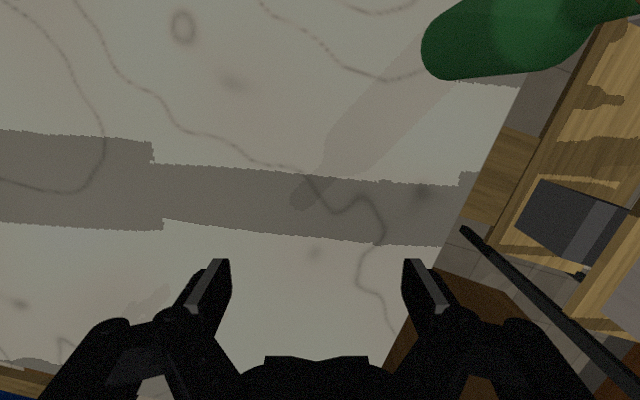

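```bash
python3 - <<'E'
from h import *
S=load('scene','scene0');Tp=load('top','top0')
for n,a,b in [('k1',(257,188),(383,163)),('k2',(310,209),(330,195)),('k3',(357,168),(344,268)),('k4',(350,134),(388,292)),('shaft',(395,263),(215,217)),('stopper',(313,168),(372,227)),('ram',(255,134),(448,193)),('dish',(294,112),(459,254)),('spoonbowl',(299,278),(270,146))]:
    p=tri([ray(*S[:2],*a),ray(*Tp[:2],*b)])
    q=atz(*Tp[:2],*b,0.03);print(n,p.round(3),q.round(3),np.hypot(*q[:2]).round(3))
for tag,L,c,k in [('topc',Tp,(175,140,420,310),3),('scenec',S,(230,110,450,310),3.6)]:
    x0,y0,x1,y1=c;im=L[2][y0:y1,x0:x1];im=np.clip(im*1.8,0,255).astype(np.uint8);im=cv2.resize(im,None,fx=k,fy=k,interpolation=cv2.INTER_CUBIC);print(im.shape);cv2.imwrite(f'pics/{tag}.png',im)
E
```

```text
k1 [ 0.606 -0.237  0.003] [ 0.599 -0.233  0.03 ] 0.643
k2 [ 0.531 -0.12   0.003] [ 0.527 -0.121  0.03 ] 0.54
k3 [ 0.374 -0.152  0.007] [ 0.374 -0.152  0.03 ] 0.404
k4 [ 0.327 -0.246  0.006] [ 0.327 -0.242  0.03 ] 0.407
shaft [0.468 0.113 0.066] [0.474 0.12  0.03 ] 0.489
stopper [ 0.463 -0.212  0.004] [ 0.46  -0.209  0.03 ] 0.506
ram [ 0.537 -0.374  0.018] [ 0.537 -0.373  0.03 ] 0.653
dish [ 0.407 -0.401 -0.006] [ 0.407 -0.392  0.03 ] 0.565
spoonbowl [0.64  0.014 0.004] [0.632 0.011 0.03 ] 0.632
(510, 735, 3)
(720, 792, 3)
```

View pics/topc.png

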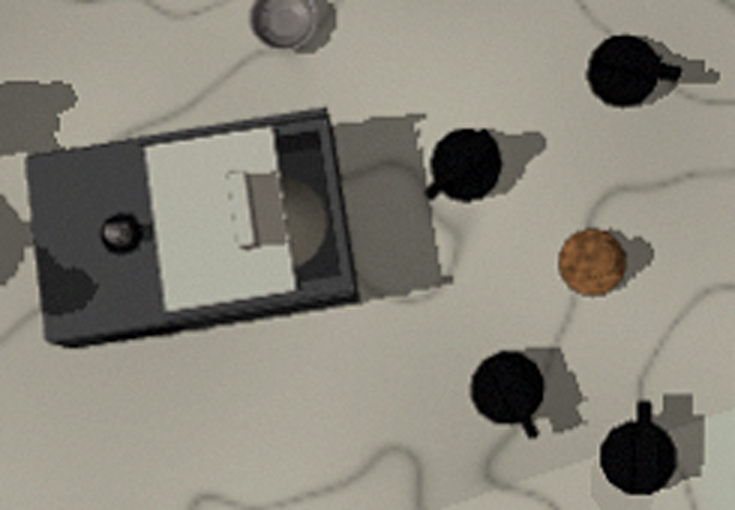

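View pics/scenec.png

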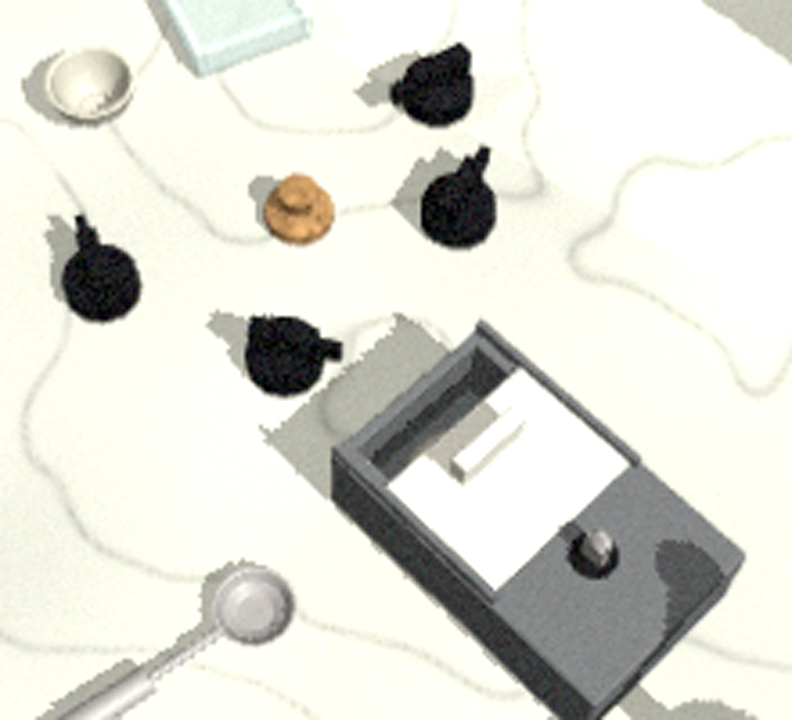

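```bash
python3 - <<'E'
from h import *
Tp=load('top','top0')
f=lambda x,y:(175+(x+.5)/3-.5,140+(y+.5)/3-.5)
P={}
for n,p,z in [('shaft',(123,230),.091),('ridge a',(235,172),.092),('ridge b',(247,248),.092),('c1',(27,158),.065),('c2',(325,110),.073),('c3',(357,300),.073),('c4',(50,343),.065),('k1',(623,70),.02),('k1nose',(680,72),.044)]:
    P[n]=atz(*Tp[:2],*f(*p),z);print(n,P[n].round(4))
for a,b in [('c1','c2'),('c4','c3'),('c2','c3'),('k1','k1nose')]:
    d=P[b]-P[a];print(a,b,np.degrees(np.arctan2(d[1],d[0])),np.linalg.norm(d[:2]))
E
```

```text
shaft [0.4667 0.1052 0.091 ]
ridge a [0.5068 0.0333 0.092 ]
ridge b [0.4566 0.0231 0.092 ]
c1 [0.5185 0.1799 0.065 ]
c2 [ 0.5546 -0.023   0.073 ]
c3 [ 0.4261 -0.0487  0.073 ]
c4 [0.3934 0.1551 0.065 ]
k1 [ 0.6021 -0.2335  0.02  ]
k1nose [ 0.595  -0.2705  0.044 ]
c1 c2 -79.91129418093294 0.20613163962624206
c4 c3 -80.88300876876437 0.20643187957236062
c2 c3 -168.69333202289064 0.13101187958784055
k1 k1nose -100.82109611139337 0.037658512311356626
```

>>> {"fn": "move_arm", "kwargs": {"series": [[50, [-60, 0, 120], [0, 2, 0]], [50, [-120, 0, 240], [0, 4, 0]], [50, [-180, 0, 360], [0, 7, 0]], [50, [-240, 0, 480], [0, 7, 0]], [50, [-240, 0, 480], [0, 7, 0]], [50, [-240, 0, 480], [0, 7, 0]], [50, [-240, 0, 480], [0, 7, 0]], [50, [-240, 0, 480], [0, 7, 0]], [50, [-240, 0, 480], [0, 7, 0]], [50, [-240, 0, 480], [0, 7, 0]], [50, [-240, 0, 480], [0, 7, 0]], [50, [-240, 0, 480], [0, 7, 0]]]}}

```text
clock: 1.65
tool_pos: [0.5713, -0.2273, 0.2532]
eef_rot: [-90.1, -0.0, -79.9]
contact_force: [-1.3, -0.2, -0.1]
opening: 0.0429
```

```bash
python3 - <<'E'
from h import *
s,_,_=snap('wrist','w1');print(s['clock'],s['tool_pos'],s['eef_rot'],s['joint_pos'].round(1),s['contact_force'])
E
```

```text
1.65 [ 0.57127077 -0.2273047   0.25320875] [-9.00717383e+01 -4.49831448e-02 -7.99257215e+01] [ 20.6  38.5  -5.7  91.7   4.7  50.1 -66.8] [-1.27789488 -0.2076041  -0.10466525]
```

View pics/w1.png

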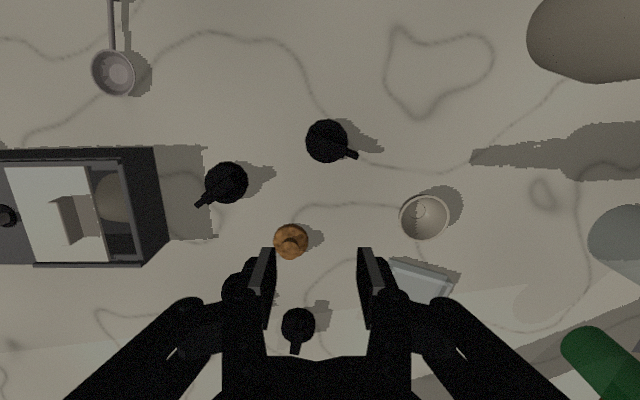

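```bash
python3 - <<'E'
from h import *
c,T,im,d=load('wrist','w1')
k=im[105:180,285:385];k=np.clip((k/255.)**0.45*255,0,255).astype(np.uint8)
cv2.imwrite('pics/k1c.png',cv2.resize(k,None,fx=7,fy=7,interpolation=cv2.INTER_CUBIC))
print(d[141,326],d[155,352])
E
```

```text
0.3287744 0.3377259
```

View pics/k1c.png

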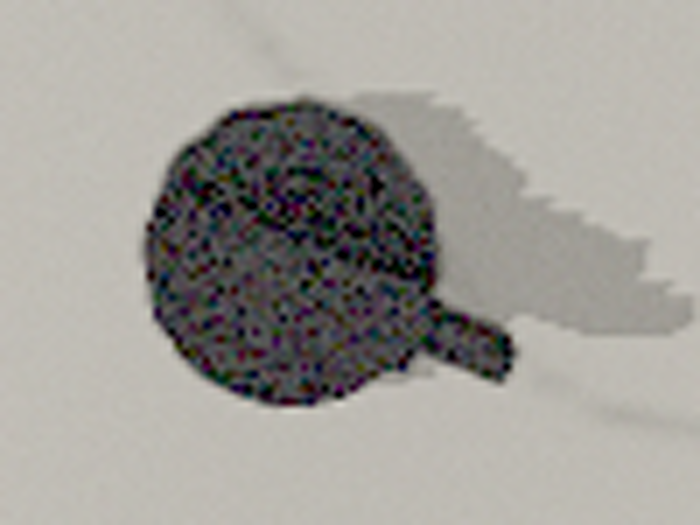

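>>> {"fn": "move_arm", "kwargs": {"series": [[50, [-60, 0, -15], [0, 0, 0]], [50, [-120, 0, -30], [0, 0, 0]], [50, [-180, 0, -45], [0, 0, 0]], [50, [-240, 0, -60], [0, 0, 0]], [50, [-290, 0, -60], [0, 0, 0]], [50, [-290, 0, -60], [0, 0, 0]], [50, [-290, 0, -60], [0, 0, 0]]]}}

```text
clock: 2.58
tool_pos: [0.4621, 0.048, 0.2535]
eef_rot: [-90.0, -0.1, -79.9]
contact_force: [0.8, -1.3, 0.9]
opening: 0.0425
```

```bash
python3 - <<'E'
from h import *
s,_,_=snap('wrist','w2');print(s['clock'],s['tool_pos'],s['eef_rot'],s['joint_pos'].round(1),s['contact_force'])
E
```

```text
2.575 [0.46214014 0.04797284 0.25346797] [-8.99825566e+01 -5.55447378e-02 -7.98506496e+01] [ -8.8  27.7  -4.3 116.6   3.5  35.7 -95.3] [ 0.79170625 -1.30188969  0.8657298 ]
```

View pics/w2.png

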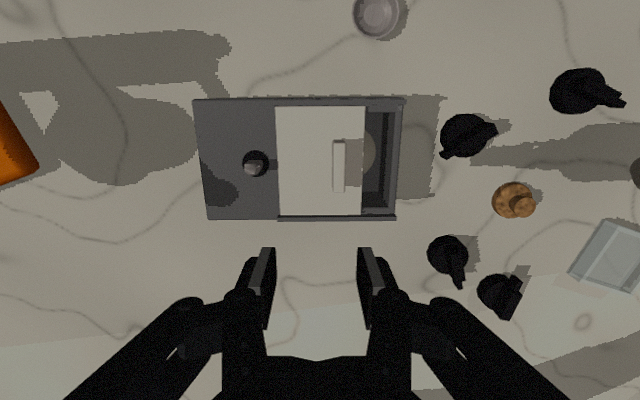

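```bash
python3 - <<'E'
from h import *
c,T,im,d=load('wrist','w2')
k=im[85:235,185:415];k=np.clip((k/255.)**0.6*255,0,255).astype(np.uint8)
cv2.imwrite('pics/w2c.png',cv2.resize(k,None,fx=3.4,fy=3.4,interpolation=cv2.INTER_CUBIC))
E
```

```text
(no output)
```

View pics/w2c.png

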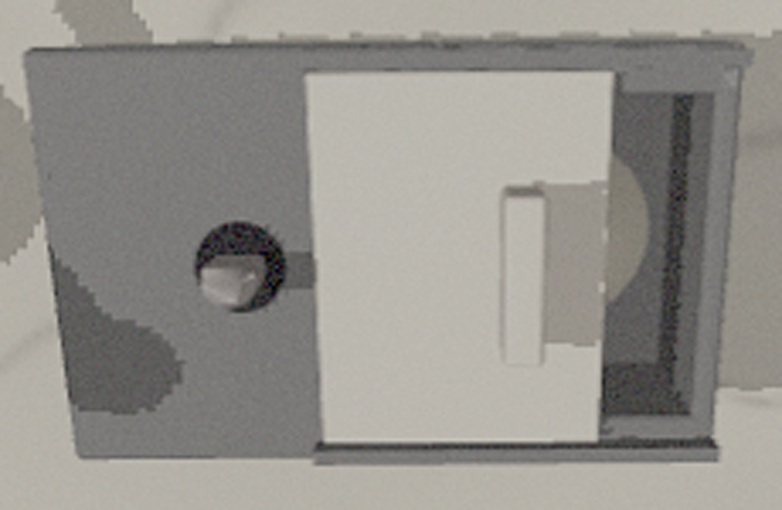

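```bash
cat > fitc.py <<'E'
from h import *
from scipy.optimize import least_squares
c,T,im,d=load('wrist','w2')
f=lambda x,y:(185+(x+.5)/3.4-.5,85+(y+.5)/3.4-.5)
obs=[((65,105,65),(27,50)),((-65,105,65),(78,457)),
((25,'r6',92),(502,196)),((25,'r-6',92),(544,196)),((-25,'r-6',92),(543,364)),((-25,'r6',92),(503,364)),
((57,'p44',70),(305,72)),((57,'p-44',70),(614,72)),((-57,'p-44',70),(600,440)),((-57,'p44',70),(322,440))]
px=np.array([f(*o[1]) for o in obs])
def W(p,q):
    X=[]
    for o,_ in obs:
        y=o[1]
        if isinstance(y,str): y=(q[0] if y[0]=='r' else q[1])+float(y[1:])
        X.append((o[0],y,o[2]))
    X=np.array(X)/1000.;
    return X@R.from_euler('z',p[2]).as_matrix().T+[p[0],p[1],0]
def res(v): return (proj(c,T,W(v[:3],v[3:]))-px).ravel()
s=least_squares(res,[.47,.06,.17,-53,-53]);v=s.x
print(v[:2],np.degrees(v[2]),v[3:]);print(s.fun.reshape(-1,2).round(1))
Rz=R.from_euler('z',v[2]).as_matrix()
for n,q in[('shaft',(0,45,91)),('ridge',(0,v[3],92)),('ridge shut',(0,-75,92))]:
    w=Rz@(np.array(q)/1000)+[v[0],v[1],0];print(n,w.round(4),proj(c,T,w)[0], proj(*cam_pose('top'),w)[0],proj(*cam_pose('scene'),w)[0])
# ridge two-view height
S=load('top','top0')
g=lambda x,y:(175+(x+.5)/3-.5,140+(y+.5)/3-.5)
print('ridge tri',tri([ray(c,T,*f(523,280)),ray(*S[:2],*g(241,209))]).round(4),'shaft tri',tri([ray(c,T,*f(232,283)),ray(*S[:2],*g(126,231))]).round(4))
E
python3 fitc.py
```

```text
[0.47798253 0.06629772] 10.616575085665385 [-37.21530043 -19.88071643]
[[-0.5 -1.5]
 [ 0.6  1.4]
 [ 0.1 -0.6]
 [ 0.7 -0.7]
 [-0.2  1. ]
 [-0.7  1.1]
 [-0.  -0.3]
 [ 0.1 -1. ]
 [-0.5  0.3]
 [ 0.4  0.9]]
shaft [0.4697 0.1105 0.091 ] [252.82943474 168.35002365] [213.05523054 214.74879733] [394.41102499 257.68968941]
ridge [0.4848 0.0297 0.092 ] [338.45237802 167.91435545] [254.30428615 207.99428783] [364.79531395 230.67674379]
ridge shut [ 0.4918 -0.0074  0.092 ] [377.89248803 167.64093387] [273.30000038 204.92734865] [351.7945743  218.92583594]
ridge tri [0.4838 0.0291 0.0835] shaft tri [0.4675 0.1092 0.079 ]
```

```bash
python3 - <<'E'
from h import *
def dep(tag,name,pts):
    c,T,im,d=load(name,tag)
    for n,(u,v) in pts.items():
        z=np.median(d[v-1:v+2,u-1:u+2]);o,dr=ray(c,T,u,v);print(tag,n,(o+dr*z).round(4))
dep('w2','wrist',{'ridge':(338,167),'plate':(300,160),'deck':(225,130),'table':(250,245),'table2':(440,180),'shaft':(253,169),'table3':(300,60)})
dep('top0','top',{'ridge':(255,209),'plate':(238,215),'deck':(205,195),'table':(250,300),'table2':(350,230),'table3':(420,200),'k1':(383,163)})
dep('scene0','scene',{'plate':(373,250),'deck':(410,280),'table':(250,240),'table2':(400,150)})
dep('w1','wrist',{'table':(380,120),'t2':(480,250),'t3':(240,120)})
E
sed -i "s/^((25,'r6',92)/((65,-105,73),(740,44)),((-65,-105,73),(718,460)),((25,'r6',92)/" fitc.py; python3 fitc.py
```

```text
w2 ridge [0.4856 0.0303 0.0917]
w2 plate [0.4812 0.0675 0.0697]
w2 deck [0.4972 0.147  0.0649]
w2 table [ 0.3359  0.1179 -0.0004]
w2 table2 [ 0.4726 -0.1134  0.    ]
w2 shaft [0.469  0.1104 0.0906]
w2 table3 [5.804e-01 8.710e-02 1.000e-04]
top0 ridge [0.4829 0.0283 0.0915]
top0 plate [0.4737 0.0651 0.0688]
top0 deck [0.5138 0.1355 0.0654]
top0 table [ 3.046e-01  4.250e-02 -1.000e-04]
top0 table2 [ 0.4569 -0.1657 -0.0006]
top0 table3 [ 5.259e-01 -3.188e-01 -2.000e-04]
top0 k1 [ 0.5978 -0.2326  0.0357]
scene0 plate [0.4886 0.0671 0.0692]
scene0 deck [0.463  0.1589 0.0639]
scene0 table [ 0.6853 -0.1269 -0.0019]
scene0 table2 [ 0.2477 -0.1395 -0.0005]
w1 table [ 6.405e-01 -2.941e-01 -6.000e-04]
w1 t2 [ 4.932e-01 -4.763e-01 -3.000e-04]
w1 t3 [ 6.110e-01 -1.277e-01  5.000e-04]
[0.47733598 0.06885567] 10.81817463844474 [-39.85473387 -22.531228  ]
[[-3.4 -0.9]
 [-1.5  1.9]
 [ 4.1 -1.8]
 [ 0.5  1.9]
 [ 0.1 -0.6]
 [ 0.6 -0.7]
 [-0.1  1. ]
 [-0.6  1.2]
 [-0.2  0. ]
 [-0.1 -1. ]
 [-0.3  0.3]
 [ 0.6  1.1]]
shaft [0.4689 0.1131 0.091 ] [250.12304217 168.70131569] [211.75263395 215.12231971] [395.50294291 258.47464777]
ridge [0.4848 0.0297 0.092 ] [338.45813912 167.9388291 ] [254.30893733 208.00567498] [364.80133285 230.66766115]
ridge shut [ 0.4914 -0.0048  0.092 ] [375.15227855 167.55733309] [271.96935726 205.09179707] [352.65491303 219.76307002]
ridge tri [0.4838 0.0291 0.0835] shaft tri [0.4675 0.1092 0.079 ]
```

>>> {"fn": "move_arm", "kwargs": {"series": [[50, [22, 40, 19], [0, 0, 0]], [50, [22, 90, 19], [0, 0, 0]], [50, [22, 125, 19], [0, 0, 0]], [50, [22, 145, 19], [0, 0, 0]], [50, [22, 154, 19], [0, 0, 0]], [50, [22, 154, 19], [0, 0, 0]], [50, [22, 154, 19], [0, 0, 0]]], "grip_force": 25}}

```text
clock: 3.5
tool_pos: [0.4852, 0.0305, 0.1001]
eef_rot: [-89.9, -0.0, -79.8]
contact_force: [-0.1, 0.0, 0.1]
opening: 0.0424
```

```bash
python3 - <<'E'
from h import *
s,_,_=snap('wrist','w3');print(s['clock'],s['tool_pos'],s['eef_rot'],s['contact_force'])
E
```

```text
3.5 [0.48523527 0.03051142 0.10006914] [-8.99047455e+01 -1.85861923e-02 -7.98129007e+01] [-0.05060859  0.00178672  0.14605968]
```

View pics/w3.png

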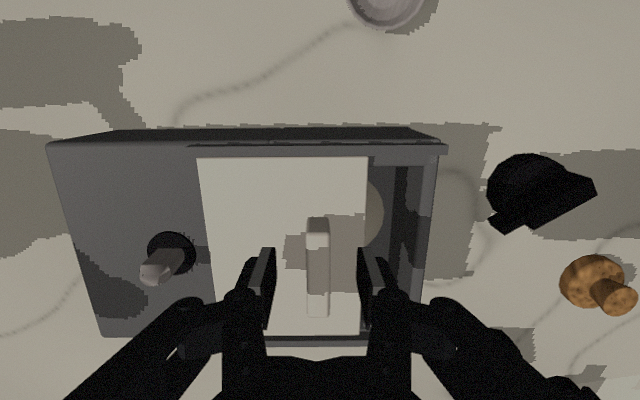

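>>> {"fn": "move_arm", "kwargs": {"series": [[0, [0, 0, 0], [0, 0, 0]], [0, [0, 0, 0], [0, 0, 0]], [0, [0, 0, 0], [0, 0, 0]], [0, [0, 0, 0], [0, 0, 0]], [0, [10, 0, 0], [0, 0, 0]], [0, [20, 0, 0], [0, 0, 0]], [0, [28, 0, 0], [0, 0, 0]], [0, [32, 0, 0], [0, 0, 0]]], "grip_force": 25}}

```text
clock: 4.55
tool_pos: [0.4907, -0.0003, 0.0998]
eef_rot: [-89.9, 0.0, -79.7]
contact_force: [-0.9, 1.6, 6.7]
opening: 0.0111
```

```bash
python3 - <<'E'
from h import *
s=r.state();print(s['tool_pos'],s['contact_force'],s['opening'])
c,T,im,d=load('wrist','w3')
for u,v in [(154,273),(152,274),(155,271)]: print(atz(c,T,u,v,.091), d[v,u])
E
```

```text
[ 4.90726676e-01 -2.64572058e-04  9.98426238e-02] [-0.94485415  1.64012171  6.668858  ] 0.011137580614547213
[0.47188315 0.11029552 0.091     ] 0.15189637
[0.47110453 0.1112969  0.091     ] 0.15211672
[0.47315368 0.10979671 0.091     ] 0.15299053
```

>>> {"fn": "move_arm", "kwargs": {"series": [[0, [3, 0, 0], [0, 0, 0]], [0, [6, 0, 0], [0, 0, 0]], [0, [8, 0, 0], [0, 0, 0]], [0, [9, 0, 0], [0, 0, 0]], [0, [10, 0, 0], [0, 0, 0]]]}}

```text
clock: 5.18
tool_pos: [0.4916, -0.0048, 0.0998]
eef_rot: [-89.9, 0.4, -79.4]
contact_force: [-2.6, 13.0, 8.4]
opening: 0.0116
```

>>> {"fn": "move_arm", "kwargs": {"series": [[0, [1, 0, 0], [0, 0, 0]], [50, [-4, 0, 0], [0, 0, 0]], [50, [-4, 0, 0], [0, 0, 0]], [50, [-4, 0, 0], [0, 0, 0]], [50, [-4, -40, 0], [0, 0, 0]], [50, [-4, -90, 0], [0, 0, 0]], [50, [-4, -130, 0], [0, 0, 0]], [50, [-4, -140, 0], [0, 0, 0]], [50, [-4, -140, 0], [0, 0, 0]]]}}

```text
clock: 6.3
tool_pos: [0.4913, -0.0069, 0.2393]
eef_rot: [-90.0, -0.0, -79.8]
contact_force: [1.0, -0.2, -0.5]
opening: 0.0429
```

```bash
python3 - <<'E'
from h import *
s,im,d=snap('wrist','w4');print(s['clock'],s['tool_pos'],s['eef_rot'],s['contact_force'],s['joint_pos'].round(1))
k=im[110:310,190:460];k=np.clip((k/255.)**0.6*255,0,255).astype(np.uint8)
cv2.imwrite('pics/w4c.png',cv2.resize(k,None,fx=2.9,fy=2.9,interpolation=cv2.INTER_CUBIC))
E
```

```text
6.3 [ 0.49130212 -0.00691625  0.23927648] [-8.99752565e+01 -2.67332789e-02 -7.98105126e+01] [ 0.99349265 -0.24793761 -0.53793957] [ -0.7  30.8  -6.  113.4   5.2  36.  -89.9]
```

View pics/w4c.png

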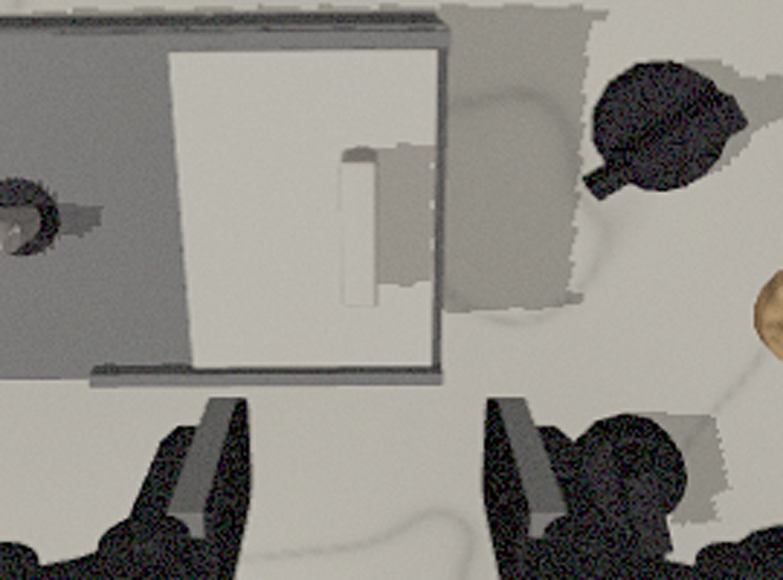

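```bash
python3 - <<'E'
from h import *
c,T,im,d=load('wrist','w4')
f=lambda x,y:(190+(x+.5)/2.9-.5,110+(y+.5)/2.9-.5)
a=atz(c,T,*f(360,234),.092);print('ridge',a)
for q in [(342,162),(376,162),(376,306),(343,306)]: print(atz(c,T,*f(*q),.092).round(4))
k=im[150:230,150:230];k=np.clip((k/255.)**0.6*255,0,255).astype(np.uint8)
cv2.imwrite('pics/w4s.png',cv2.resize(k,None,fx=7,fy=7,interpolation=cv2.INTER_CUBIC))
c,T,im,d=load('wrist','w2')
k=im[140:200,220:290];k=np.clip((k/255.)**0.6*255,0,255).astype(np.uint8)
cv2.imwrite('pics/w2s.png',cv2.resize(k,None,fx=8,fy=8,interpolation=cv2.INTER_CUBIC))
E
```

```text
ridge [ 0.49207248 -0.00511788  0.092     ]
[0.5143 0.0045 0.092 ]
[ 0.5162 -0.0059  0.092 ]
[ 0.4685 -0.0147  0.092 ]
[ 0.4665 -0.004   0.092 ]
```

View pics/w4s.png

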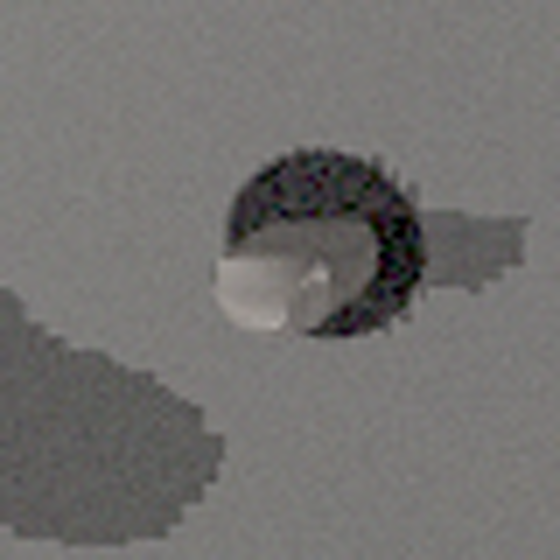

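View pics/w2s.png

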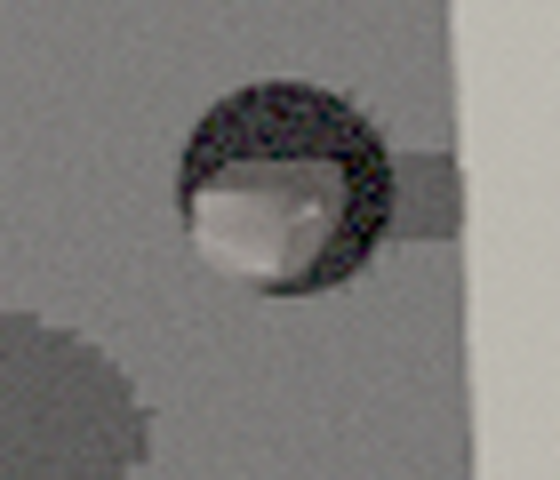

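```bash
python3 - <<'E'
from h import *
c,T,_,_=load('wrist','w2')
f=lambda x,y:(220+(x+.5)/8-.5,140+(y+.5)/8-.5)
r1=ray(c,T,*f(286,189));print('w2',atz(c,T,*f(286,189),.065),atz(c,T,*f(182,189),.065)-atz(c,T,*f(390,189),.065))
c,T,_,_=load('wrist','w4')
g=lambda x,y:(150+(x+.5)/7-.5,150+(y+.5)/7-.5)
print('w4',atz(c,T,*g(323.5,243),.065))
r2=ray(c,T,*g(323.5,243));print(tri([r1,r2]))
for p in [(.4697,.1105,.091),(.4697,.113,.091)]:
  q=proj(c,T,np.array(p))[0];print((q-150+.5)*7-.5)
E
```

```text
w2 [0.46864323 0.11296282 0.065     ] [-0.00477228  0.02675609  0.        ]
w4 [0.46875941 0.11340113 0.065     ]
[0.46916253 0.11278971 0.06651628]
[272.69008499 294.27450127]
[254.05007813 291.13300337]
```

>>> {"fn": "move_arm", "kwargs": {"series": [[70, [40, 0, 12], [0, -10, 0]], [70, [80, 0, 24], [0, -20, 0]], [70, [120, 0, 36], [0, -30, 0]], [70, [160, 0, 48], [0, -40, 0]], [70, [200, 0, 60], [0, -50, 0]], [70, [243, 0, 68], [0, -60, 0]], [70, [243, 0, 68], [0, -70, 0]], [70, [243, 0, 68], [0, -70, 0]], [70, [243, 0, 68], [0, -70, 0]], [70, [243, 0, 68], [0, -70, 0]]]}}

```text
clock: 7.6
tool_pos: [0.6013, -0.2326, 0.239]
eef_rot: [-90.0, 0.0, -9.8]
contact_force: [-0.3, -0.6, 0.3]
opening: 0.0597
```

```bash
python3 - <<'E'
from h import *
s,im,d=snap('wrist','w5');print(s['clock'],s['tool_pos'],s['eef_rot'],s['contact_force'],s['joint_pos'].round(1))
cv2.imwrite('pics/w5g.png',np.clip((im/255.)**0.45*255,0,255).astype(np.uint8))
E
```

```text
7.6 [ 0.6013477  -0.23257884  0.23904862] [-8.99990458e+01  3.48576954e-02 -9.76653923e+00] [-0.30883037 -0.62817053  0.33320804] [ 31.7  43.8 -27.9  86.3  23.1  55.7 -12.5]
```

View pics/w5g.png

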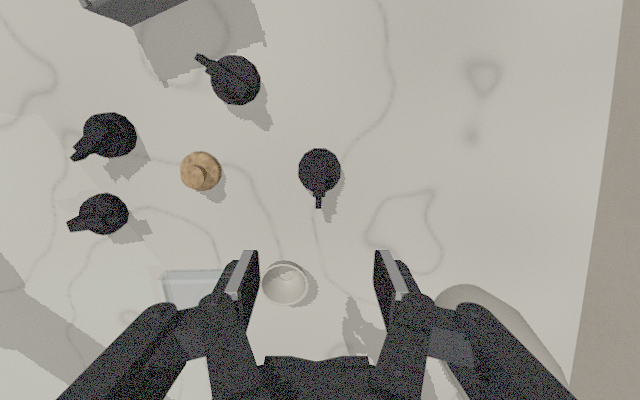

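```bash
python3 - <<'E'
from h import *
c,T,im,d=load('wrist','w5')
k=im[140:220,280:360];k=np.clip((k/255.)**0.4*255*1.3,0,255).astype(np.uint8)
cv2.imwrite('pics/w5c.png',cv2.resize(k,None,fx=7,fy=7,interpolation=cv2.INTER_CUBIC))
k=d[140:220,280:360]
o=T[:3,3]
vv,uu=np.mgrid[140:220,280:360]
P=np.array([ray(c,T,u,v)[1] for u,v in zip(uu.ravel(),vv.ravel())])*k.reshape(-1,1)+o
z=P[:,2]
for lo,hi in[(.040,.048),(.016,.024)]:
    m=(z>lo)&(z<hi);Q=P[m];print(lo,m.sum(),Q.mean(0),Q.min(0),Q.max(0))
m=(z>.040)&(z<.048);Q=P[m][:,:2];w=np.linalg.svd(Q-Q.mean(0),full_matrices=False)[2][0];print(np.degrees(np.arctan2(w[1],w[0])),(( Q-Q.mean(0))@w).min(),((Q-Q.mean(0))@w).max())
zz=np.clip((z.reshape(80,80)*5000),0,255).astype(np.uint8);cv2.imwrite('pics/w5z.png',cv2.resize(zz,None,fx=7,fy=7,interpolation=0))
E
```

```text
0.04 516 [ 0.60630679 -0.23320464  0.04376466] [ 0.59545029 -0.26843666  0.04005834] [ 0.61726337 -0.21126396  0.04603173]
0.016 925 [ 0.60652285 -0.23172055  0.01972465] [ 0.58145471 -0.25783187  0.01601761] [ 0.63190475 -0.2081649   0.023564  ]
-101.85183772238871 -0.021638102119239732 0.0360647709261985
```

View pics/w5c.png

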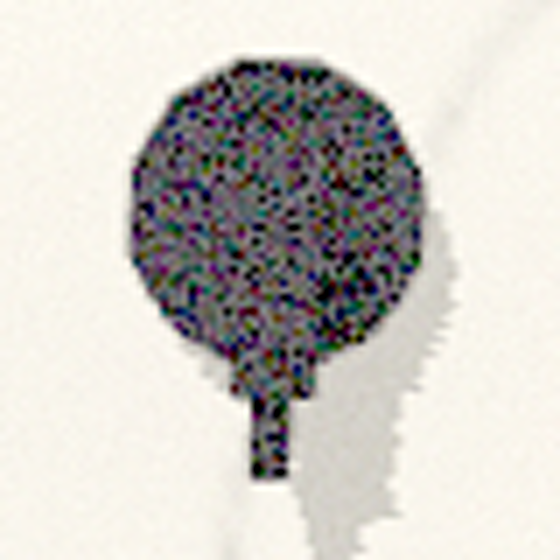

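View pics/w5z.png

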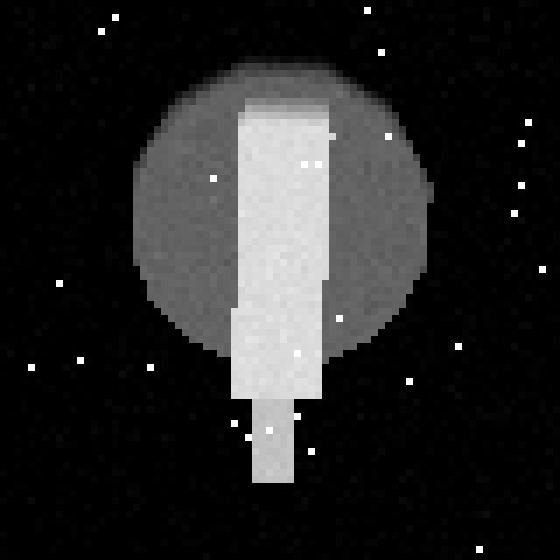

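```bash
python3 - <<'E'
from h import *
C=imaging.calibration('wrist');M=np.array(C['mount'])
for tag in('w0','w2','w3','w5'):
    tag={'w0':'wrist0'}.get(tag,tag)
    c,T,im,d=load('wrist',tag)
    vv,uu=np.mgrid[240:330:1,200:440:1]
    K=np.array([[c['fx'],0,c['cx']],[0,c['fy'],c['cy']],[0,0,1.]])
    p=cv2.undistortPoints(np.stack([uu.ravel(),vv.ravel()],1)[:,None].astype(float),K,np.array([c['k1'],0,0,0.]))[:,0]
    dd=d[240:330,200:440].ravel();P=np.c_[p,np.ones(len(p))]*dd[:,None]
    P=P@M[:3,:3].T+M[:3,3]
    m=(dd>0.05)&(dd<.2)&(abs(P[:,2])<.013)&(P[:,1]>-.02)&(P[:,1]<.06)
    if tag=='w3': m&=(abs(P[:,0])>.018)&(abs(P[:,0])<.04)
    Q=P[m];print(tag,m.sum(),np.percentile(Q[:,1],[50,90,98,99.5]).round(4),np.abs(Q[:,0]).min().round(4))
E
```

```text
wrist0 3028 [-0.0075  0.0038  0.0072  0.0084] 0.041
w2 3567 [-0.0053  0.011   0.0163  0.0188] 0.0199
w3 4582 [0.     0.0303 0.031  0.0314] 0.018
w5 3627 [-0.0056  0.0095  0.0143  0.0165] 0.0284
```

>>> {"fn": "move_arm", "kwargs": {"series": [[60, [5, 50, 1], [0, 2, 0]], [60, [5, 100, 1], [0, 2, 0]], [60, [5, 140, 1], [0, 2, 0]], [60, [5, 170, 1], [0, 2, 0]], [60, [5, 185, 1], [0, 2, 0]], [60, [5, 193, 1], [0, 2, 0]], [60, [5, 193, 1], [0, 2, 0]], [60, [5, 193, 1], [0, 2, 0]]]}}

```text
clock: 8.65
tool_pos: [0.6074, -0.2336, 0.0475]
eef_rot: [-90.0, -0.1, -11.8]
contact_force: [0.2, -0.2, -0.4]
opening: 0.0516
```

```bash
python3 - <<'E'
from h import *
s,im,d=snap('wrist','w6');print(s['clock'],s['tool_pos'],s['eef_rot'],s['contact_force'],s['joint_pos'].round(1))
cv2.imwrite('pics/w6g.png',np.clip((im/255.)**0.4*255,0,255).astype(np.uint8))
E
```

```text
8.65 [ 0.60737769 -0.23358935  0.04753852] [-90.01304627  -0.12478815 -11.77559053] [ 0.17788561 -0.19474988 -0.36950123] [ 27.9  58.  -20.7  91.7  30.7  36.  -20.8]
```

View pics/w6g.png

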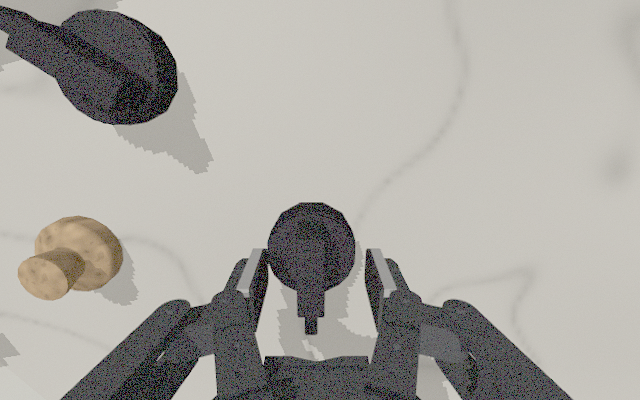

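>>> {"fn": "move_arm", "kwargs": {"series": [[0, [0, 1, 0], [0, 0, 0]], [0, [0, 1, 0], [0, 0, 0]], [0, [0, 1, 0], [0, 0, 0]], [0, [0, 1, 0], [0, 0, 0]], [0, [0, 1, 0], [0, 0, 0]], [0, [0, 1, 0], [0, 0, 0]]], "grip_force": 60}}

```text
clock: 9.45
tool_pos: [0.6068, -0.2335, 0.0457]
eef_rot: [-90.0, -0.0, -11.8]
contact_force: [-1.9, -0.8, 4.4]
opening: 0.0125
```

>>> {"fn": "move_arm", "kwargs": {"series": [[0, [0, -20, 0], [0, 0, 0]], [0, [0, -50, 0], [0, 0, 0]], [0, [0, -100, 0], [0, 0, 0]], [0, [0, -150, 0], [0, 0, 0]], [0, [-20, -170, 30], [0, -10, 0]], [0, [-40, -170, 60], [0, -20, 0]], [0, [-60, -170, 90], [0, -30, 0]], [0, [-80, -170, 120], [0, -40, 0]], [0, [-100, -170, 150], [0, -50, 0]], [0, [-120, -170, 180], [0, -60, 0]], [0, [-140, -170, 210], [0, -70, 0]], [0, [-140, -170, 210], [0, -70, 0]]]}}

```text
clock: 10.95
tool_pos: [0.5113, 0.0039, 0.2164]
eef_rot: [-90.0, -0.1, 58.6]
contact_force: [0.1, -0.6, -0.4]
opening: 0.0129
```

```bash
python3 - <<'E'
from h import *
s,im,d=snap('wrist','w7');print(s['clock'],s['tool_pos'],s['eef_rot'],s['contact_force'],s['joint_pos'].round(1),s['opening'])
cv2.imwrite('pics/w7g.png',np.clip((im/255.)**0.4*255,0,255).astype(np.uint8))
th=np.radians(s['eef_rot'][2]);dx,dy=.469-s['tool_pos'][0],.1128-s['tool_pos'][1]
print('tx',dx*np.cos(th)+dy*np.sin(th),'tz',-dx*np.sin(th)+dy*np.cos(th),'ay',s['eef_rot'][2]-100.6)
E
```

```text
10.95 [0.51133614 0.00390755 0.21639446] [-89.98129222  -0.09085952  58.6120809 ] [ 0.0545627  -0.59672392 -0.36915129] [ 21.5  39.9 -44.9 110.4  38.9  46.   13.4] 0.012874328193029425
tx 0.07090727497509297 tz 0.09285511449565423 ay -41.98791910239715
```

View pics/w7g.png

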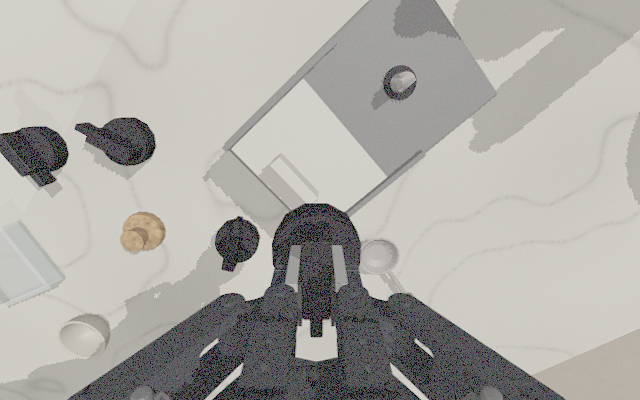

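```bash
python3 - <<'E'
from h import *
c,T,im,d=load('wrist','w7')
k=im[50:120,365:435];k=np.clip((k/255.)**0.5*255,0,255).astype(np.uint8)
cv2.imwrite('pics/w7s.png',cv2.resize(k,None,fx=8,fy=8,interpolation=cv2.INTER_CUBIC))
M=np.array(c['mount']);K=np.array([[c['fx'],0,c['cx']],[0,c['fy'],c['cy']],[0,0,1.]])
vv,uu=np.mgrid[195:345,260:370]
p=cv2.undistortPoints(np.stack([uu.ravel(),vv.ravel()],1)[:,None].astype(float),K,np.array([c['k1'],0,0,0.]))[:,0]
dd=d[195:345,260:370].ravel();P=(np.c_[p,np.ones(len(p))]*dd[:,None])@M[:3,:3].T+M[:3,3]
m=(dd>.05)&(dd<.22)&(P[:,1]>.020)&(P[:,1]<.032);Q=P[m];print('skirt',m.sum(),Q.min(0),Q.max(0),np.median(Q[:,1]))
m=(dd>.05)&(dd<.22)&(abs(P[:,1]-.002)<.004)&(abs(P[:,0])<.006);Q=P[m];print('top',m.sum(),Q.min(0),Q.max(0),np.median(Q[:,1]))
m2=m&(P[:,2]<-.0225);Q=P[m2]; print('nose',len(Q),Q.min(0),Q.max(0),Q.mean(0))
E
```

```text
skirt 2173 [-0.02434812  0.02016335 -0.00770974] [0.02581569 0.03195771 0.02437725] 0.025944919627921448
top 2077 [-0.00599696 -0.00196581 -0.0347705 ] [0.00599883 0.00598823 0.02106051] 0.0017733079915075861
nose 36 [-0.00558014  0.00163682 -0.0347705 ] [ 0.00597565  0.00598823 -0.02255072] [ 0.00111288  0.00380761 -0.02709248]
```

View pics/w7s.png

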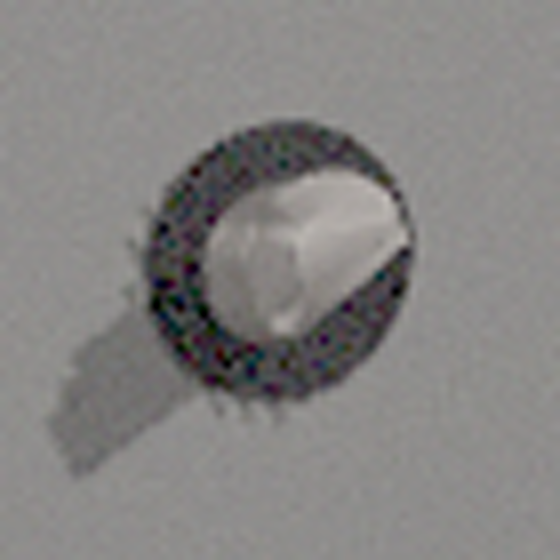

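```bash
python3 - <<'E'
from h import *
c,T,_,d=load('wrist','w7')
g=lambda x,y:(365+(x+.5)/8-.5,50+(y+.5)/8-.5)
print('collar',atz(c,T,*g(281,261),.065))
for p in [(.469,.1128,.091),(.4697,.1105,.091)]:
  for rr in (0,5):
    X=np.array([[p[0]+rr*.001*np.cos(a),p[1]+rr*.001*np.sin(a),.091] for a in np.linspace(0,2*np.pi,8,endpoint=False)])
    q=proj(c,T,X);print(p,((q-[365,50]+.5)*8-.5)[:(8 if rr else 1)].round().tolist())
# depth pts of shaft top
P=[]
for u in range(385,416):
    for v in range(65,100):
        o,dr=ray(c,T,u,v);x=o+dr*d[v,u]
        if .0885<x[2]<.094: P.append(x)
P=np.array(P);print(len(P),P.mean(0),P.min(0),P.max(0))
E
```

```text
collar [0.46864236 0.11378322 0.065     ]
(0.469, 0.1128, 0.091) [[345.0, 260.0]]
(0.469, 0.1128, 0.091) [[368.0, 307.0], [395.0, 273.0], [392.0, 231.0], [363.0, 205.0], [322.0, 212.0], [296.0, 246.0], [299.0, 288.0], [328.0, 313.0]]
(0.4697, 0.1105, 0.091) [[327.0, 279.0]]
(0.4697, 0.1105, 0.091) [[350.0, 327.0], [376.0, 293.0], [374.0, 251.0], [344.0, 225.0], [304.0, 232.0], [278.0, 266.0], [280.0, 308.0], [310.0, 333.0]]
155 [0.46710829 0.11214748 0.09043611] [0.46258333 0.10627816 0.08851079] [0.47190767 0.1191518  0.09256828]
```

>>> {"fn": "move_arm", "kwargs": {"series": [[0, [20, 0, 25], [0, -10, 0]], [0, [40, 0, 50], [0, -20, 0]], [0, [60, 0, 75], [0, -30, 0]], [0, [69, 0, 94], [0, -40, 0]], [0, [69, 20, 94], [0, -42, 0]], [0, [69, 50, 94], [0, -42, 0]], [0, [69, 60, 94], [0, -42, 0]], [0, [69, 60, 94], [0, -42, 0]], [0, [69, 60, 94], [0, -42, 0]]]}}

```text
clock: 12.12
tool_pos: [0.4694, 0.109, 0.1561]
eef_rot: [-90.1, -0.0, 100.2]
contact_force: [0.3, -0.3, -1.2]
opening: 0.0125
```

```bash
python3 - <<'E'
from h import *
s,im,d=snap('wrist','w8');print(s['clock'],s['tool_pos'],s['eef_rot'],s['contact_force'],s['joint_pos'].round(1),s['opening'])
cv2.imwrite('pics/w8g.png',np.clip((im/255.)**0.4*255,0,255).astype(np.uint8))
for n,cr in(('scene',(330,190,450,290)),('top',(170,150,300,270))):
    s,im,d=snap(n,n+'8');x0,y0,x1,y1=cr
    k=np.clip((im[y0:y1,x0:x1]/255.)**0.5*255,0,255).astype(np.uint8);cv2.imwrite(f'pics/{n}8c.png',cv2.resize(k,None,fx=5,fy=5,interpolation=cv2.INTER_CUBIC))
E
```

```text
12.125 [0.469373   0.10899997 0.15611601] [-9.00924654e+01 -4.44400896e-03  1.00185874e+02] [ 0.28469423 -0.27102358 -1.1659416 ] [ 10.8  46.1 -49.5 118.2  54.7  42.2  25.7] 0.012546484965686677
```

View pics/w8g.png

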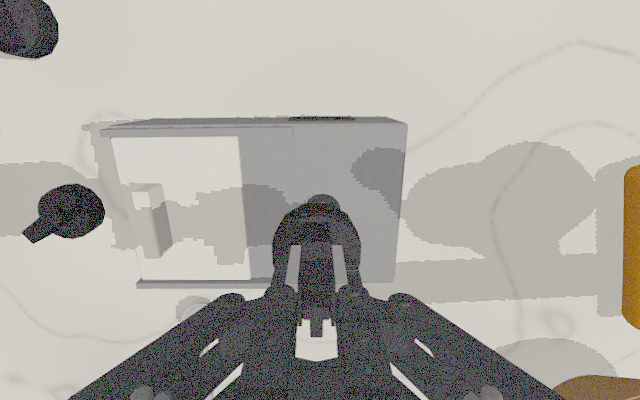

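View pics/scene8c.png

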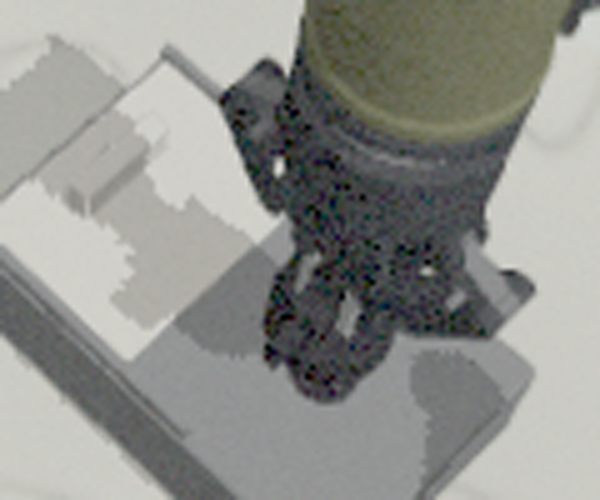

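View pics/top8c.png

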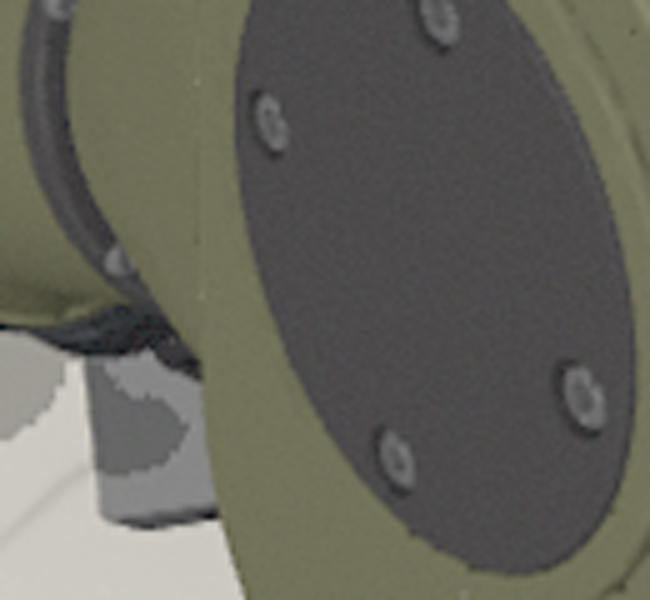

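>>> {"fn": "move_arm", "kwargs": {"series": [[0, [0, 0, 0], [0, 0, 0]], [0, [0, 0, 0], [0, 0, 0]]]}}

```text
clock: 12.52
tool_pos: [0.4688, 0.1089, 0.1555]
eef_rot: [-90.0, 0.0, 100.2]
contact_force: [-0.4, -0.3, -0.9]
opening: 0.0127
```

>>> {"fn": "move_arm", "kwargs": {"series": [[0, [3, 0, 1], [0, -0.5, 0]], [0, [3, 8, 1], [0, -0.5, 0]], [0, [3, 14, 1], [0, -0.5, 0]], [0, [3, 19, 1], [0, -0.5, 0]], [0, [3, 22, 1], [0, -0.5, 0]], [0, [3, 24, 1], [0, -0.5, 0]], [0, [3, 24, 1], [0, -0.5, 0]]]}}

```text
clock: 13.4
tool_pos: [0.4672, 0.1117, 0.1312]
eef_rot: [-90.0, 0.0, 100.7]
contact_force: [-0.2, 0.2, 0.1]
opening: 0.0125
```

>>> {"fn": "move_arm", "kwargs": {"series": [[0, [0, 3, 0], [0, 0, 0]], [0, [0, 5, 0], [0, 0, 0]], [0, [0, 7, 0], [0, 0, 0]], [0, [0, 8, 0], [0, 0, 0]], [0, [0, 8, 0], [0, 0, 0]]]}}

```text
clock: 14.02
tool_pos: [0.4671, 0.1117, 0.1232]
eef_rot: [-90.0, 0.0, 100.7]
contact_force: [-0.4, -0.4, 0.4]
opening: 0.0128
```

>>> {"fn": "move_arm", "kwargs": {"series": [[0, [0, 2, 0], [0, 0, 0]], [0, [0, 3, 0], [0, 0, 0]], [0, [0, 3, 0], [0, 0, 0]], [0, [0, 5, 0], [0, 0, 0]], [0, [0, 7, 0], [0, 0, 0]], [0, [0, 9, 0], [0, 0, 0]], [0, [0, 9, 0], [0, 0, 0]]], "grip_force": 80}}

```text
clock: 14.9
tool_pos: [0.4672, 0.1117, 0.1146]
eef_rot: [-90.0, 0.0, 100.7]
contact_force: [-1.6, -0.9, 7.5]
opening: 0.0119
```

>>> {"fn": "move_arm", "kwargs": {"series": [[0, [0, 2, 0], [0, 0, 0]], [0, [0, 3, 0], [0, 0, 0]], [0, [0, 4, 0], [0, 0, 0]], [0, [0, 5, 0], [0, 0, 0]], [0, [0, 5, 0], [0, 0, 0]]]}}

```text
clock: 15.52
tool_pos: [0.4674, 0.112, 0.1136]
eef_rot: [-90.3, 0.2, 100.8]
contact_force: [-7.7, -7.0, 52.3]
opening: 0.012
```

```bash
python3 - <<'E'
from h import *
s,im,d=snap('wrist','w9');print(s['clock'],s['tool_pos'],s['eef_rot'],s['contact_force'],s['opening'])
cv2.imwrite('pics/w9g.png',np.clip((im/255.)**0.4*255,0,255).astype(np.uint8))
c,T,im,d=load('wrist','w9')
P=[]
for v in range(180,345):
    for u in range(255,375):
        o,dr=ray(c,T,u,v);P.append(np.r_[o+dr*d[v,u],u,v])
P=np.array(P);Tl=(P[:,:3]-T_tool(s)[:3,3])@T_tool(s)[:3,:3]
m=(np.hypot(Tl[:,0],Tl[:,2])<.03)&(Tl[:,1]>.018)&(Tl[:,1]<.034)
print('skirt z',np.median(P[m,2]),m.sum(),Tl[m].min(0),Tl[m].max(0))
m=(np.hypot(Tl[:,0],Tl[:,2])<.02)&(abs(Tl[:,0])<.004)&(Tl[:,1]>-.01)&(Tl[:,1]<.01)
print('bar top z',np.median(P[m,2]),m.sum())
E
```

```text
15.525 [0.46736766 0.11199759 0.11363952] [-90.27377457   0.19072893 100.80711693] [-7.74199193 -7.04097557 52.30691503] 0.012002890138029555
skirt z 0.08778000548908038 2375 [-0.02502694  0.01800144 -0.00860286] [0.02506125 0.03395912 0.02418519]
bar top z 0.11199171754751924 1210
```

View pics/w9g.png

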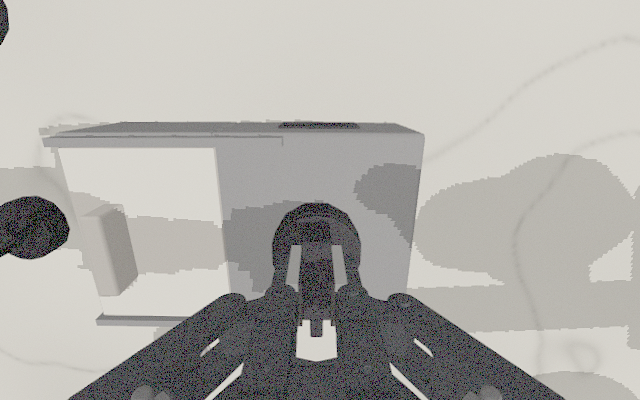

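>>> {"fn": "move_arm", "kwargs": {"series": [[0, [0, -1.5, 0], [0, 0, 0]], [0, [0, -3, 0], [0, 0, 0]], [0, [0, -3, 0], [0, 0, 0]], [0, [0, -3, 0], [0, 0, 0]], [0, [0, -3, 0], [0, 0, 0]]]}}

```text
clock: 16.2
tool_pos: [0.4673, 0.1118, 0.1142]
eef_rot: [-90.1, 0.1, 100.8]
contact_force: [-4.0, -3.2, 25.8]
opening: 0.0123
```

```bash
python3 - <<'E'
from h import *
s,im,d=snap('wrist','w10');print(s['clock'],s['tool_pos'],s['eef_rot'],s['contact_force'],s['opening'])
c,T,im,d=load('wrist','w10')
P=[]
for v in range(180,345):
    for u in range(255,375):
        o,dr=ray(c,T,u,v);P.append(np.r_[o+dr*d[v,u],u,v])
P=np.array(P);Tl=(P[:,:3]-T_tool(s)[:3,3])@T_tool(s)[:3,:3]
m=(np.hypot(Tl[:,0],Tl[:,2])<.02)&(abs(Tl[:,0])<.004)&(Tl[:,1]>-.01)&(Tl[:,1]<.01)
print('bar top z',np.median(P[m,2]),m.sum())
k=im[100:330,20:360];cv2.imwrite('pics/w10c.png',cv2.resize(np.clip((k/255.)**.5*255,0,255).astype(np.uint8),None,fx=2.3,fy=2.3))
def deck(u,v):
    o,dr=ray(c,T,u,v);return (o+dr*np.median(d[v-2:v+3,u-2:u+3])).round(4)
print('deck',deck(400,240),deck(260,170))
E
```

```text
16.2 [0.46728938 0.11184203 0.11423897] [-9.01289784e+01  8.88796541e-02  1.00768261e+02] [-4.0448752  -3.1651662  25.80803098] 0.01229335631993508
bar top z 0.11252336502643788 1206
deck [0.4603 0.1638 0.065 ] [0.4321 0.0718 0.065 ]
```

View pics/w10c.png

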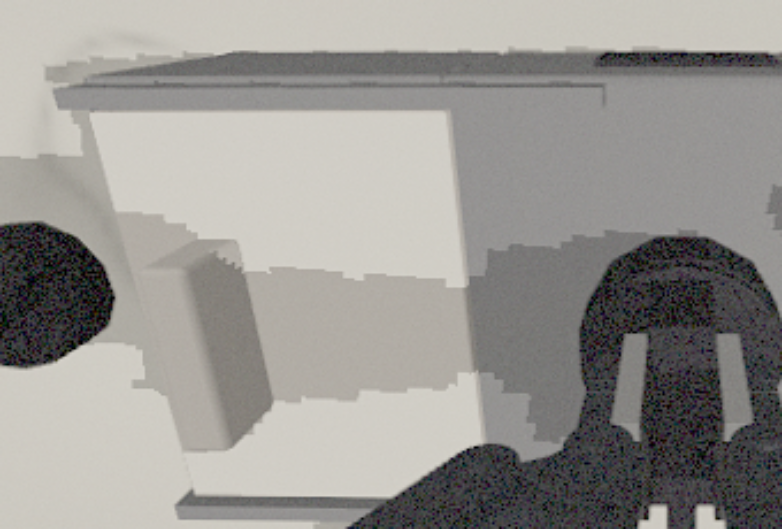

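```bash
python3 -c "
from bench import r
print(r.finish_job());s=r.state();print(s['clock'],s['contact_force'],s['tool_pos'])"
```

```text
the job is handed in; nothing more can be done
None
the job is handed in; nothing more can be done
```

The door is shut and the correct knob is home on the D-shaft. The job was handed in at about 16 s with the fingers still pressing it in. No verdict was reported, so this rests on my own checks.

**What I did**
- **Door:** I gripped the ridge and slid it about 36 mm until the stop pushed back with 13 N.
- **Knob:** I took the knob farthest from the base, 0.64 m away. The other three look-alikes stood at 0.40 to 0.54 m. I gripped it by the bar, turned it about 112° to the caddy's yaw of about 10.6°, and slid it onto the shaft without resistance.
- **Press:** I pushed until it bottomed out at 52 N, then eased off to hold it at 26 N.

**Last checks**
- **Knob height:** the depth image put the top of the bar at 112.5 mm. That puts the skirt about 3.5 to 4 mm above the deck, as expected when the shaft is fully in.
- **Turn and grip:** the tool yaw was 100.8°, which matches the caddy within 0.3°. The grip was set to 80 N.
- **Door:** it looked shut in the last wrist picture.
- **Bystanders:** I saw no contact with them, but I did not measure their positions again at the end.

**What disagreed**
- **Shaft position:** my estimates differed by 1 to 3 mm between views. The shaft's lead-in left room for that, and the knob went on with no sideways force.
- **Two-view heights:** triangulating the ridge and shaft from the top and wrist cameras came out 8 to 12 mm low, so I relied on the depth readings, which matched the given heights.
- **Door opening:** it started about 36 mm open by my measurement, against the roughly half (22 mm) given.

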